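# Start and close a coarse screw plug on a digestion vessel

## Robot

A 6-joint arm with a two-finger parallel gripper is mounted at the origin on a cart in front of the work surface, level with it; the furniture and walls round the work are solid. World frame = base frame: x ahead of the robot, y to its left, z up, the work surface at z = 0. Lengths are in m, angles in degrees, forces in N, time in s.
With the tool pointing down it reaches from about 0.4 to 0.825 m from the base axis. Payload 7 kg.
Tool frame: the origin (TCP) lies midway between the tips of the shut fingers; the grasp point (between the pads) lies 19 mm behind it; z points along the fingers, y is the line along which they close (so a half turn about z gives the same grasp; the last joint's range is limited). The gripper opens to 88 mm and grips with 3 to 60 N. Pads are 19 mm wide; open, the fingers measure 130 mm over their backs; the gripper's body (78 mm by 193 mm) begins 47 mm behind the grasp point.
Start: joints at [-50.415, 20.546, 0.682, 0, -70.136, -16.507], TCP at [0.265, -0.621, 0.227] pointing down, gripper open.
Joint ranges: [-176.03, 176.03], [-82.01, 121.73], [-58.28, 71.71], [-173.87, 95.51], [-174.79, -0.11], [-173.66, 173.66]. Speed limits (degrees/s): [136.94, 136.94, 172.46, 180, 180, 180].

## Interface

Orientations are given as a 3x3 rotation matrix whose columns are the frame's x, y, z axes.
In Python, from rig import robot gives the robot as it stands. Calls block until the motion is done:
- robot.goto(position, orientation): joint-space move of the TCP to a pose.
- robot.servo_line(position, ori=None, speed=0.15): straight line of the TCP; ori=None keeps the orientation; speed is the mean speed in m/s.
- robot.movej(angles): joint-space move.
- robot.move_gripper(opening): opening from 0.0 (shut) to 1.0 (fully open); the grip force is fixed at half the most; returns when the fingers have stopped.
- robot.dwell(seconds).
- robot.ik(position, orientation): joint angles nearest the present ones, or None.
- robot.grab_frame(name): name is "scene" or "top"; returns (picture, depth): 384x512x3 uint8, red, green, blue; 384x512 float32, m along the optical axis (not along the pixel's ray), 0 where there is no reading.
- robot.camera_info(name): a dict with "vfov" (degrees; the focal length in pixels is half the picture's height over the tangent of half this angle, whatever the lens; pixels are square), "cx", "cy" (the principal point, pixels), "k1" (the pictures are not rectified: a ray, as slopes to the right and down, at radius r is drawn at 1 + k1 r^2 times it, then the intrinsics apply), "view" (4x4, takes a point from world to camera coordinates). Camera axes: x right, y down, z forward; pixel columns grow to the right and rows downward; lengths in m; the calibration is good to about 2 mm. A picture is of the moment at which its call begins. camera_info takes no time and is no camera call.
A pose or a line that the arm cannot do raises robot.Unreachable and nothing moves.
- robot.job_done(): hands the job in; it is judged then, once.
Readings, each from a call of its own:
- robot.read_t(): time.
- robot.read_qpos(): joint angles.
- robot.read_qvel(): joint speeds.
- robot.read_effort(): joint torques, N m.
- robot.read_position(): TCP position.
- robot.read_tcp_rot(): TCP orientation.
- robot.read_force(): force on the tool from outside, world axes, zero at the start.
- robot.read_ft_torque(): the same for the moment, N m.
- robot.read_grip_width(): opening from 0.0 (shut) to 1.0 (fully open).
- robot.read_finger_force(): force on a finger pad.
Only numpy, scipy, OpenCV 4.12 (cv2) and the standard library are available. Lean on these libraries where they do the work, as an engineer would, in place of code of your own. Each camera call takes 0.05 s, during which the arm holds its last target. There are 200 camera calls.

## Task

The square-headed plug stands loosely on the mouth of the bolted-down steel vessel, with its thread not yet started. Keeping it in the mouth and never forcing it, turn it gently backward (counterclockwise seen from above) until it drops into the thread start, then screw it forward (clockwise) until its flange is fully home against the rim. Let go of it, and leave the things around it where they are.

Things in the scene. Friction and masses are not known exactly. Their poses are not given: they have to be found in the camera images.
- plug: aluminium screw plug, loose, 0.16 to 0.26 kg, 61 mm high in all. Origin: centre of the underside of its round flange (64 mm wide, 7 mm thick); z up along the screw axis. At the start it stands on the flat crests of the vessel's thread, origin 57.6 mm above the vessel's. Under the flange: a round core, 31 mm wide, three thread lugs, and a tapered nose to 26 mm below
- plug_head (a point): centre of the plug's square head, 20.5 mm above the plug's origin. The head is 26 x 26 mm, from 7 to 34.5 mm above the origin, faces square to the plug's x and y axes; fingertips may come down to just above the flange. A clamped plug cannot drop: turn it with the fingers about 3 mm wider than the head, so that it can sink between them, or let go of it now and then
- plug_lug (a point): outer end of one of the three thread lugs (120 degrees apart, 5 mm wide, 4 mm high), 24 mm out on the plug's x axis, 16.4 mm below its origin. On the crests a lug turned forward meets a blunt thread end, a hard stop. Turned backward 15 to 95 degrees (differs each time) all three drop at once by 8.6 mm, by weight alone; about 12 degrees farther back is a hard stop
- vessel_mouth (a point): point on the screw axis, 30 mm above the vessel's origin, inside the 53 mm opening with its coarse three-start right-handed thread. After the drop the plug's origin is 49 mm above the vessel's. Screwed forward from there by 75 to 105 degrees it comes home; it sinks 4.8 mm per radian once the thread pulls
- vessel_rim (a point): centre of the vessel's metal rim, 44 mm above its origin. A sprung gasket stands 3.5 mm above it; from there down the plug turns harder (gasket up to 10 N, torque up to 0.3 N m; freely, under 0.1) until the flange meets the metal: a hard stop, fully home; 0.4 N m is ample. The thread holds it there when let go. More than 80 N between plug and vessel spoils the thread
- vessel: round steel vessel, fixed to the worktop by a round foot 100 mm wide and 9 mm high with four bolts; wall 68 mm wide, metal rim 44 mm high. Origin: centre of its underside, on the screw axis, at worktop height; z up. Its orientation does not tell where the threads start. A tall mixer stands close on its left, more than 0.44 m ahead of the robot: swing the arm round in front of it
- timer: bystander: flat square bench timer, 64 x 64 x 21 mm; origin centre of its underside
- beaker: bystander: small clear beaker, 54 mm wide, 66 mm high; origin centre of its underside
- bottle: bystander: white bottle with a screw cap, 43 mm wide, 99 mm high; origin centre of its underside
Not all that is in view belongs to the job. Leave any brown or green look-alike of the plug alone.

How it is judged:
By the outcome, as a careful person would: the job done as asked, in the order asked, and still so for the second after the job is handed in, with the robot touching nothing.
It also fails if it takes over 61 s, if anything falls off the work surface, if the arm or the gripper's body presses on something with over 40 N, if the wrist force passes 120 N, or if a joint passes its speed limit or range.

## Working session

There is one attempt and no reset: what is moved stays moved. The work goes in short steps, each a Python script; the robot and the scene stay as the last script left them, time stands still between calls to the robot, and variables do not carry over. Pictures are saved under pics/ and viewed, at most 10 in all, crops included, and the job is handed in when it is done.

```bash
ls; mkdir -p pics
python3 - <<'E'
from rig import robot
import cv2,numpy as np
for n in("scene","top"):
    p,d=robot.grab_frame(n); cv2.imwrite(f"pics/{n}0.png",p[:,:,::-1]); np.savez(f"{n}0.npz",p=p,d=d)
    print(n,robot.camera_info(n))
print(robot.read_t(),robot.read_grip_width())
E
```

```text
pics
scene {'vfov': 43.521988344876156, 'cx': 260.30359115398016, 'cy': 198.79343656906102, 'k1': -0.1330024199529927, 'view': array([[-0.81449335, -0.57994411,  0.01629137,  0.29294579],
       [-0.38297088,  0.51634003, -0.7659806 ,  0.45049579],
       [ 0.43581405, -0.63012523, -0.64265723,  0.43213436],
       [ 0.        ,  0.        ,  0.        ,  1.        ]])}
top {'vfov': 56.859897006975736, 'cx': 259.6448656355037, 'cy': 190.97080971558887, 'k1': -0.05145563760036231, 'view': array([[-0.011227  , -0.99991115,  0.00718657, -0.33690007],
       [-0.98758406,  0.00996182, -0.15677526,  0.61605229],
       [ 0.15668974, -0.00885746, -0.98760816,  0.81477018],
       [ 0.        ,  0.        ,  0.        ,  1.        ]])}
0.1 0.9989009060562404
```

View pics/scene0.png

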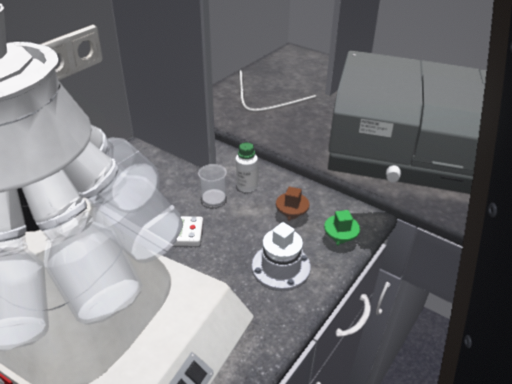

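View pics/top0.png

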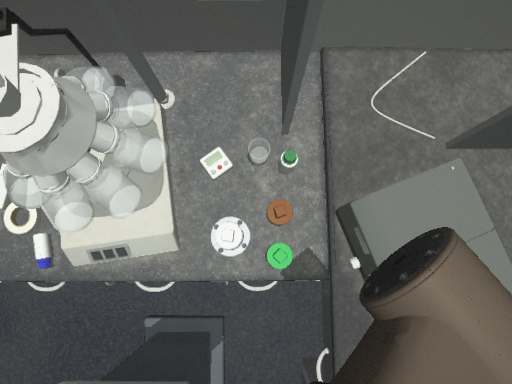

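Scene view: the plug with its white square head is at about (283,236) on the vessel, whose foot is near (281,265). In the top view the vessel is at about (230,236), with brown and green look-alikes at (280,212) and (280,256) and the mixer on the left. Next I measure them.

```bash
cat > h.py <<'E'
import numpy as np,cv2
from rig import robot
def cam(n):
    c=robot.camera_info(n); f=192/np.tan(np.radians(c['vfov']/2)); V=np.array(c['view'])
    return c,f,V[:3,:3],V[:3,3]
def ray(n,uv):
    c,f,R,t=cam(n); uv=np.atleast_2d(np.asarray(uv,float))
    d=(uv-[c['cx'],c['cy']])/f; s=d.copy()
    for _ in range(20): s=d/(1+c['k1']*(s**2).sum(1,keepdims=True))
    D=np.c_[s,np.ones(len(s))]
    return -R.T@t, D@R, D
def onplane(n,uv,z):
    o,d,_=ray(n,uv); return o+d*((z-o[2])/d[:,2])[:,None]
def cloud(n,dep):
    v,u=np.mgrid[:384,:512]; o,d,_=ray(n,np.c_[u.ravel(),v.ravel()])
    return (o+d*dep.ravel()[:,None]).reshape(384,512,3)
def proj(n,P):
    c,f,R,t=cam(n); q=np.atleast_2d(P)@R.T+t; s=q[:,:2]/q[:,2:]
    return s*(1+c['k1']*(s**2).sum(1,keepdims=True))*f+[c['cx'],c['cy']]
E
python3 - <<'E'
from h import *
for n,(u,v) in (("top",(230,236)),("scene",(283,240))):
    z=np.load(n+"0.npz"); p,d=z['p'],z['d']; C=cloud(n,d)
    o=onplane(n,[(u,v)],.09)[0]; print(n,o)
    m=(np.hypot(C[...,0]-o[0],C[...,1]-o[1])<.06)&(d>0)
    h=np.histogram(C[m][:,2],bins=np.arange(-.01,.11,.005)); print(h[0])
    for lo,hi in((.085,.1),(.058,.072)):
        k=m&(C[...,2]>lo)&(C[...,2]<hi); q=C[k]; print(lo,len(q),q.mean(0),q.min(0),q.max(0),np.median(q[:,2]))
        rr=cv2.minAreaRect(q[:,:2].astype(np.float32)*1000); print(rr)
    s=60 if n=="scene" else 40
    cv2.imwrite(f"pics/{n}c.png",cv2.resize(p[v-s:v+s,u-s:u+s,::-1],(580,580),interpolation=cv2.INTER_CUBIC))
a=cv2.imread("pics/topc.png");b=cv2.imread("pics/scenec.png");cv2.imwrite("pics/c.png",cv2.resize(np.hstack([a,b]),(800,400)))
E
```

```text
top [ 0.50285447 -0.27437794  0.09      ]
[  0 154 380 295 301  18   4   2   2   2  25  19   0   0 208 234   2   1
   2   4 124   4   0]
0.085 132 [ 0.50642287 -0.268147    0.09256915] [ 0.49371227 -0.28142416  0.08652043] [ 0.51880655 -0.25389703  0.09778908] 0.09252531256200452
((506.5447998046875, -267.807861328125), (25.85382652282715, 25.776777267456055), 81.6513900756836)
0.058 442 [ 0.50610864 -0.2684413   0.06513508] [ 0.47573273 -0.29837449  0.06067896] [ 0.53682115 -0.23689796  0.06930626] 0.06511582645531161
((506.3002624511719, -267.6361999511719), (61.475894927978516, 60.99083709716797), 89.42960357666016)
scene [ 0.49477673 -0.24801878  0.09      ]
[  0 402 974 511 416  94  76  79  81 121 169 165   2  12 267 343  46  51
  46  53 196   1   0]
0.085 250 [ 0.50476525 -0.26388512  0.09148348] [ 0.4922747  -0.27997544  0.08501955] [ 0.52012652 -0.25130216  0.09543187] 0.09217602360396321
((506.25262451171875, -266.0329284667969), (26.83495330810547, 26.247142791748047), 83.41394805908203)
0.058 639 [ 0.50092272 -0.2570126   0.06515742] [ 0.47423881 -0.29665312  0.0580129 ] [ 0.53847866 -0.2336392   0.07196291] 0.06524603064886458
((504.4632263183594, -262.8043518066406), (63.83171081542969, 56.855098724365234), 28.42831802368164)
```

View pics/c.png

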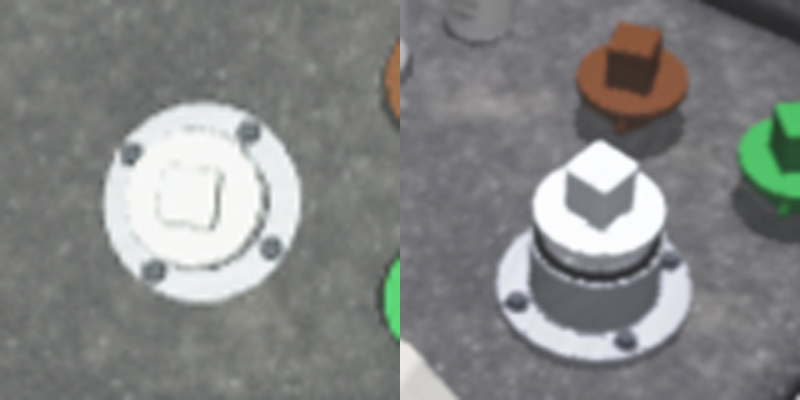

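Both views agree. The head top is at z≈92.3 mm, where 92.1 is expected, the axis is near (0.506, -0.267), and the head yaw is about 82.5° mod 90. Next I check the vessel's own centre, the clearance to the mixer and the wrist range.

Run:
```python
from h import *
for n in("top","scene"):
    z=np.load(n+"0.npz"); p,d=z['p'],z['d']; C=cloud(n,d)
    if n=="top":
        hsv=cv2.cvtColor(p,cv2.COLOR_RGB2HSV); m=((hsv[...,2]>150)&(hsv[...,1]<40)).astype(np.uint8)
        k=np.zeros_like(m); k[176:296,180:290]=m[176:296,180:290]
        c=max(cv2.findContours(k,0,1)[0],key=cv2.contourArea); q=onplane(n,c[:,0],.009)
        print("foot",cv2.minEnclosingCircle((q[:,:2]*1000).astype(np.float32)),cv2.fitEllipse((q[:,:2]*1000).astype(np.float32)))
    a=np.array([.5064,-.267]); r=np.hypot(C[...,0]-a[0],C[...,1]-a[1])
    m=(d>0)&(C[...,2]>.105)&(C[...,2]<.6)&(r<.3)&(r>.06)
    q=C[m];rr=r[m]; i=np.argsort(rr)[:400:40]; print(n,np.c_[rr[i],q[i]].round(3))
for y0 in (-7.5,82.5,172.5,-97.5):
    out=[]
    for dy in(0,50,107,-100):
        y=np.radians(y0+dy); c,s=np.cos(y),np.sin(y)
        R=np.array([[c,s,0],[s,-c,0],[0,0,-1.]])
        j=robot.ik([.5064,-.267,.068],R); out.append(None if j is None else np.round(j,1))
    print(y0,out)
```

```text
foot ((505.3800354003906, -268.5083923339844), 50.437477111816406) ((505.144775390625, -268.69903564453125), (94.18358612060547, 97.49864959716797), 134.3686981201172)
top [[ 0.17   0.563 -0.106  0.214]
 [ 0.173  0.438 -0.426  0.599]
 [ 0.174  0.439 -0.428  0.587]
 [ 0.176  0.443 -0.431  0.596]
 [ 0.177  0.564 -0.1    0.224]
 [ 0.178  0.567 -0.1    0.23 ]
 [ 0.178  0.449 -0.436  0.594]
 [ 0.179  0.449 -0.437  0.586]
 [ 0.18   0.567 -0.098  0.229]
 [ 0.181  0.64  -0.145  0.219]]
scene [[ 0.177  0.557 -0.097  0.221]
 [ 0.182  0.639 -0.142  0.215]
 [ 0.184  0.646 -0.148  0.218]
 [ 0.185  0.637 -0.136  0.225]
 [ 0.186  0.633 -0.13   0.216]
 [ 0.188  0.64  -0.136  0.228]
 [ 0.189  0.547 -0.083  0.224]
 [ 0.19   0.549 -0.082  0.228]
 [ 0.191  0.642 -0.133  0.234]
 [ 0.192  0.565 -0.084  0.247]]
-7.5 [array([ -8.2,  19.7, -23.8,   0. , -46.5,  90.7]), array([ -8.2,  19.7, -23.8,   0. , -46.5, 140.7]), array([  -8.2,   19.7,  -23.8,    0. ,  -46.5, -162.3]), array([ -8.2,  19.7, -23.8,   0. , -46.5,  -9.3])]
82.5 [None, array([  -8.2,   19.7,  -23.8,    0. ,  -46.5, -129.3]), array([ -8.2,  19.7, -23.8,   0. , -46.5, -72.3]), array([ -8.2,  19.7, -23.8,   0. , -46.5,  80.7])]
172.5 [array([ -8.2,  19.7, -23.8,   0. , -46.5, -89.3]), array([ -8.2,  19.7, -23.8,   0. , -46.5, -39.3]), array([ -8.2,  19.7, -23.8,   0. , -46.5,  17.7]), array([ -8.2,  19.7, -23.8,   0. , -46.5, 170.7])]
-97.5 [array([ -8.2,  19.7, -23.8,   0. , -46.5,   0.7]), array([ -8.2,  19.7, -23.8,   0. , -46.5,  50.7]), array([ -8.2,  19.7, -23.8,   0. , -46.5, 107.7]), array([ -8.2,  19.7, -23.8,   0. , -46.5, -99.3])]
```

Run:
```python
from h import *
z=np.load("top0.npz"); p,d=z['p'],z['d']; C=cloud("top",d)
for v in range(235,384,18):
    print(v,[tuple(C[v,u].round(2)) for u in range(340,512,28)])
# mixer heights: max z by y/x
C2=cloud("scene",np.load("scene0.npz")['d'])
for c in(C,C2):
    q=c.reshape(-1,3); q=q[(q[:,1]>-.25)&(q[:,1]<.3)&(q[:,0]>.3)&(q[:,0]<.8)&(q[:,2]>.08)&(q[:,2]<.8)]
    for y in np.arange(-.2,.3,.05):
        s=q[(q[:,1]>=y)&(q[:,1]<y+.05)]
        if len(s): print(round(y,2),len(s),s.min(0).round(3),s.max(0).round(3))
```

```text
235 [(np.float64(0.5), np.float64(-0.54), np.float64(0.02)), (np.float64(0.5), np.float64(-0.57), np.float64(0.17)), (np.float64(0.5), np.float64(-0.62), np.float64(0.19)), (np.float64(0.49), np.float64(-0.48), np.float64(0.59)), (np.float64(0.48), np.float64(-0.49), np.float64(0.64)), (np.float64(0.49), np.float64(-0.79), np.float64(0.19)), (np.float64(0.5), np.float64(-0.98), np.float64(0.02))]
253 [(np.float64(0.46), np.float64(-0.54), np.float64(0.02)), (np.float64(0.46), np.float64(-0.57), np.float64(0.15)), (np.float64(0.47), np.float64(-0.46), np.float64(0.58)), (np.float64(0.47), np.float64(-0.46), np.float64(0.63)), (np.float64(0.47), np.float64(-0.48), np.float64(0.65)), (np.float64(0.46), np.float64(-0.79), np.float64(0.19)), (np.float64(0.45), np.float64(-0.97), np.float64(0.02))]
271 [(np.float64(0.42), np.float64(-0.54), np.float64(0.02)), (np.float64(0.42), np.float64(-0.58), np.float64(0.11)), (np.float64(0.46), np.float64(-0.45), np.float64(0.62)), (np.float64(0.46), np.float64(-0.45), np.float64(0.65)), (np.float64(0.46), np.float64(-0.47), np.float64(0.65)), (np.fl
[... 2656 characters left out ...]
  0.08 ] [ 0.8   -0.05   0.426]
-0.05 7212 [ 0.525 -0.05   0.19 ] [ 0.8   -0.     0.484]
-0.0 5119 [0.507 0.    0.08 ] [0.8   0.05  0.482]
0.05 738 [0.511 0.05  0.211] [0.631 0.1   0.385]
0.1 597 [0.557 0.1   0.194] [0.629 0.149 0.311]
0.15 5 [0.57  0.15  0.218] [0.577 0.156 0.23 ]
-0.2 4 [ 0.649 -0.153  0.217] [ 0.655 -0.15   0.221]
-0.15 801 [ 0.6   -0.15   0.081] [ 0.691 -0.1    0.282]
-0.1 3449 [ 0.535 -0.1    0.08 ] [ 0.674 -0.05   0.365]
-0.05 9920 [ 0.537 -0.05   0.08 ] [ 0.732 -0.     0.483]
-0.0 13317 [0.506 0.    0.08 ] [0.68  0.05  0.483]
0.05 11181 [0.51 0.05 0.08] [0.664 0.1   0.392]
0.1 5019 [0.557 0.1   0.08 ] [0.668 0.15  0.289]
0.15 31 [0.566 0.15  0.211] [0.571 0.154 0.222]
```

Run:
```python
from h import *
D={n:cloud(n,np.load(n+"0.npz")['d']) for n in("top","scene")}
def pl(q,a):
    a=np.radians(a); return q[:,0]*np.cos(a)+q[:,1]*np.sin(a), -q[:,0]*np.sin(a)+q[:,1]*np.cos(a)
q=D["top"].reshape(-1,3); q=q[(q[:,2]>.3)&(q[:,1]<-.35)&(q[:,0]<.6)]; r,l=pl(q,-50.4)
print("arm start: radial max",np.percentile(r,[50,95,99.5]),"lat",np.percentile(l,[.5,50,99.5]),"z",np.percentile(q[:,2],[.5,50,99.5]))
for R0 in np.arange(.45,.75,.04):
    k=(r>R0)&(r<R0+.04)
    if k.sum()>20: print(round(R0,2),np.percentile(l[k],[1,99]).round(3),np.percentile(q[k,2],[2,98]).round(3))
q=np.vstack([x.reshape(-1,3) for x in D.values()]); q=q[(q[:,0]>.3)&(q[:,0]<.8)&(q[:,1]>-.3)&(q[:,1]<.3)]; r,l=pl(q,-8.2)
for l0 in np.arange(-.15,.15,.03):
    print(round(l0,2),[ (round(z0,2),int(k.sum()),round(float(np.percentile(r[k],1)),3)) for z0 in np.arange(.15,.5,.05) for k in [(l>l0)&(l<l0+.03)&(q[:,2]>z0)&(q[:,2]<z0+.05)] if k.sum()>10])
```

```text
arm start: radial max [0.62863546 0.67645765 0.68824109] lat [-0.02649673  0.03881655  0.0683366 ] z [0.57671701 0.65062196 0.66937498]
0.53 [0.036 0.052] [0.614 0.665]
0.57 [0.002 0.066] [0.605 0.669]
0.61 [-0.027  0.068] [0.587 0.659]
0.65 [-0.011  0.068] [0.587 0.653]
0.69 [-0.003  0.065] [0.591 0.627]
-0.15 []
-0.12 []
-0.09 [(np.float64(0.2), 15, 0.667)]
-0.06 [(np.float64(0.2), 821, 0.639), (np.float64(0.25), 188, 0.651)]
-0.03 [(np.float64(0.15), 19, 0.607), (np.float64(0.2), 1426, 0.547), (np.float64(0.25), 1464, 0.576)]
0.0 [(np.float64(0.15), 93, 0.542), (np.float64(0.2), 1192, 0.539), (np.float64(0.25), 3146, 0.557), (np.float64(0.3), 747, 0.61)]
0.03 [(np.float64(0.15), 184, 0.543), (np.float64(0.2), 1218, 0.541), (np.float64(0.25), 2219, 0.556), (np.float64(0.3), 2135, 0.59), (np.float64(0.35), 2173, 0.616), (np.float64(0.4), 881, 0.635)]
0.06 [(np.float64(0.15), 29, 0.525), (np.float64(0.2), 1133, 0.506), (np.float64(0.25), 2030, 0.53), (np.float64(0.3), 1306, 0.588), (np.float64(0.35), 2213, 0.596), (np.float64(0.4), 3028, 0.612), (np.float64(0.45), 241, 0.657)]
0.09 [(np.float64(0.2), 1276, 0.497), (np.float64(0.25), 2506, 0.519), (np.float64(0.3), 1832, 0.563), (np.float64(0.35), 2089, 0.589), (np.float64(0.4), 3417, 0.605), (np.float64(0.45), 468, 0.649)]
0.12 [(np.float64(0.15), 199, 0.518), (np.float64(0.2), 2124, 0.499), (np.float64(0.25), 2585, 0.52), (np.float64(0.3), 1731, 0.565), (np.float64(0.35), 1862, 0.589), (np.float64(0.4), 1392, 0.604), (np.float64(0.45), 61, 0.694)]
```

The forced arm posture clears the mixer by 2–3 cm if I come in at small radius, so I move now: hover over the plug, watching the force.

```bash
cat >> h.py <<'E'
A=np.array([.506,-.2675])
def Ry(y):
    y=np.radians(y); c,s=np.cos(y),np.sin(y); return np.array([[c,s,0],[s,-c,0],[0,0,-1.]])
def st(tag=""):
    print(tag,round(robot.read_t(),2),np.round(robot.read_position(),4),"F",np.round(robot.read_force(),1),"T",np.round(robot.read_ft_torque(),2),"w",round(robot.read_grip_width()*88,1),"j6",np.round(robot.read_qpos()[5],1))
E
python3 - <<'E'
from h import *
robot.servo_line([.33,-.42,.227],speed=.25); st()
robot.goto([*A,.16],Ry(-97.5)); st()
robot.move_gripper(.55); st()
p,d=robot.grab_frame("scene"); t,_=robot.grab_frame("top")
cv2.imwrite("pics/h1.png",cv2.resize(np.hstack([p,t])[:,:,::-1],(800,300)))
E
```

```text
1.09 [ 0.33   -0.4206  0.2271] F [-0.5  0.5 -0.1] T [-0.06  0.   -0.03] w 87.9 j6 -36.1
 2.05 [ 0.5056 -0.2685  0.1599] F [-0.3 -0.5 -0.2] T [-0.01  0.12  0.07] w 87.8 j6 0.7
 2.89 [ 0.506  -0.2674  0.16  ] F [0.2 0.4 1.2] T [0.  0.1 0. ] w 48.3 j6 0.8
```

View pics/h1.png

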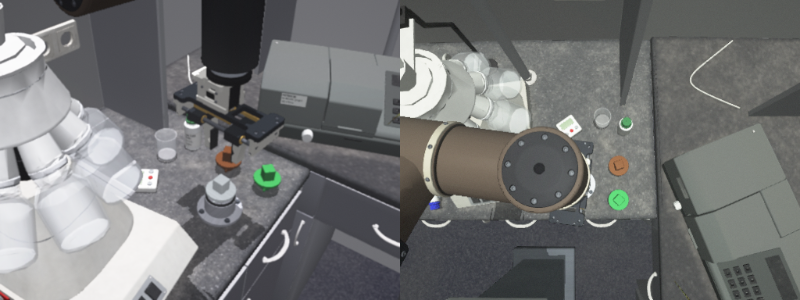

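The hover picture shows the arm clear of the mixer and the gripper above the plug, which is at about (220,187) in the left half. I descend, then close to a loose 29 mm.

```bash
cat >> h.py <<'E'
def flange(save=None):
    p,d=robot.grab_frame("scene"); C=cloud("scene",d); 
    r=np.hypot(C[...,0]-A[0],C[...,1]-A[1]); dirn=C[...,:2]-A
    hsv=cv2.cvtColor(p,cv2.COLOR_RGB2HSV)
    m=(d>0)&(r<.031)&(r>.014)&(C[...,2]>.04)&(C[...,2]<.07)&(hsv[...,2]>90)
    if save: cv2.imwrite(save,cv2.resize(p[160:320,180:380,::-1],(700,560)))
    h,e=np.histogram(C[m][:,2],bins=np.arange(.04,.0701,.001)); i=np.argmax(np.convolve(h,[1,1,1],'same'))
    return int(m.sum()),round(float(e[i]+.0005)*1000,1)
E
python3 - <<'E'
from h import *
print(flange())
for z in(.12,.095,.08,.068):
    robot.servo_line([*A,z],speed=.06); F=robot.read_force(); st()
    if np.abs(F).max()>6: print("stop");break
print(flange())
for w in (.42,.36,.335):
    robot.move_gripper(w); st(); print(robot.read_finger_force())
print(flange("pics/g1.png"))
E
```

```text
(544, 65.5)
 3.86 [ 0.5062 -0.2676  0.1202] F [ 0.1 -0.5 -0. ] T [0.09 0.08 0.04] w 48.4 j6 0.8
 4.42 [ 0.5059 -0.2675  0.0947] F [0.6 0.7 0.6] T [ 0.06  0.07 -0.  ] w 48.1 j6 0.8
 4.83 [ 0.5057 -0.2675  0.0795] F [ 0.6 -0.4  0.3] T [ 0.05  0.11 -0.01] w 48.2 j6 0.8
 5.17 [ 0.5056 -0.2674  0.0674] F [-0.5 -0.7  0.6] T [0.02 0.08 0.01] w 48.3 j6 0.8
(385, 65.5)
 5.71 [ 0.5061 -0.2675  0.0681] F [-0.2  0.1 -0.7] T [0.03 0.12 0.03] w 36.8 j6 0.8
0.0
 6.09 [ 0.506  -0.2675  0.068 ] F [-0.2  0.5 -1. ] T [0.01 0.12 0.02] w 31.7 j6 0.8
0.0
 6.38 [ 0.506  -0.2675  0.068 ] F [ 0.1 -0.1 -0.7] T [-0.04  0.09  0.04] w 29.5 j6 0.8
0.0
(371, 65.5)
```

View pics/g1.png

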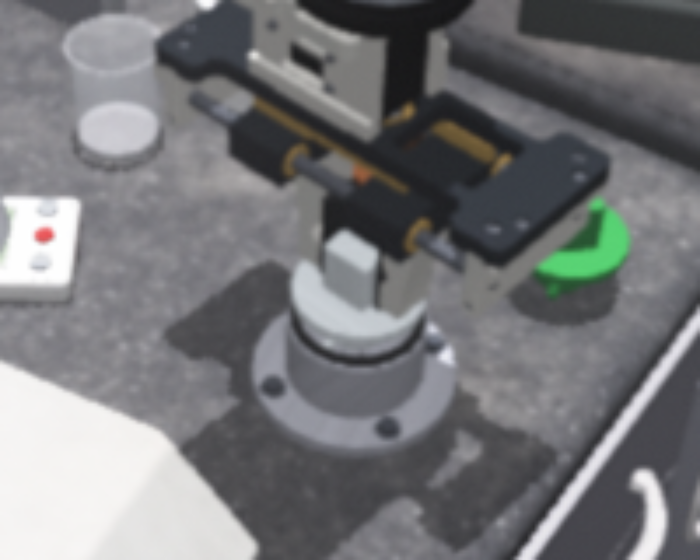

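The head (at about (352,270) in the crop) sits between the fingers without contact. Now I turn backward in small steps, watching height and torque.

```bash
cat >> h.py <<'E'
def turn(step,maxd,tmax,stop):
    q=np.array(robot.read_qpos(),float); j0=q[5]; hist=[]
    t0=robot.read_ft_torque()[2]
    for k in range(1,int(maxd/abs(step))+1):
        q[5]=j0+k*step; robot.movej(q)
        T=np.array([robot.read_ft_torque() for _ in range(3)]).mean(0); F=np.array(robot.read_force()); n,h=flange()
        hist.append((k*step,h,round(T[2],2),round(float(np.linalg.norm(F)),1)))
        if abs(T[2])>tmax or np.linalg.norm(F)>20 or stop(h,hist): break
    print(hist); st("end")
E
python3 - <<'E'
from h import *
turn(3,111,.25,lambda h,H:h<60)
E
```

```text
[(3, 65.5, np.float64(0.02), 1.0), (6, 65.5, np.float64(0.06), 0.8), (9, 65.5, np.float64(0.05), 1.3), (12, 65.5, np.float64(0.01), 1.0), (15, 65.5, np.float64(-0.03), 1.4), (18, 65.5, np.float64(0.01), 1.1), (21, 65.5, np.float64(-0.04), 0.6), (24, 65.5, np.float64(-0.01), 1.6), (27, 65.5, np.float64(-0.01), 0.6), (30, 65.5, np.float64(-0.07), 0.9), (33, 65.5, np.float64(-0.01), 1.4), (36, 65.5, np.float64(0.01), 1.0), (39, 65.5, np.float64(0.02), 1.2), (42, 56.5, np.float64(0.02), 0.5)]
end 10.63 [ 0.5059 -0.2675  0.068 ] F [ 0.5  0.3 -0.9] T [ 0.12  0.09 -0.03] w 29.5 j6 42.6
```

It dropped at about 42° back: the flange top is now at 56.5 mm, where 56 is expected. I lower the fingers slightly and screw forward.

Run:
```python
from h import *
robot.servo_line([*A,.062],speed=.05); st()
turn(-4,68,.25,lambda h,H:h<53.9)
turn(-2,60,.36,lambda h,H:False)
flange("pics/f1.png")
```

```text
10.9 [ 0.5057 -0.2674  0.0615] F [ 0.5 -0.6 -0.9] T [ 0.08  0.03 -0.05] w 29.2 j6 42.7
[(-4, 56.5, np.float64(-0.05), 1.3), (-8, 56.5, np.float64(0.01), 1.1), (-12, 56.5, np.float64(0.01), 1.3), (-16, 56.5, np.float64(0.05), 1.2), (-20, 56.5, np.float64(0.04), 1.6), (-24, 56.5, np.float64(0.03), 3.3), (-28, 56.5, np.float64(0.05), 2.5), (-32, 56.5, np.float64(0.09), 4.1), (-36, 56.5, np.float64(0.04), 3.6), (-40, 56.5, np.float64(-0.02), 3.2), (-44, 55.5, np.float64(0.03), 1.2), (-48, 55.5, np.float64(0.0), 1.6), (-52, 55.5, np.float64(0.06), 1.3), (-56, 55.5, np.float64(-0.02), 2.2), (-60, 55.5, np.float64(0.04), 1.2), (-64, 54.5, np.float64(0.04), 1.4), (-68, 54.5, np.float64(0.05), 3.6)]
end 16.0 [ 0.5059 -0.2674  0.0616] F [ 2.5 -0.4 -2. ] T [ 0.1  -0.8  -0.01] w 29.5 j6 -25.1
[(-2, 54.5, np.float64(0.07), 4.2), (-4, 54.5, np.float64(0.1), 4.6), (-6, 54.5, np.float64(0.14), 5.7), (-8, 54.5, np.float64(0.16), 6.7), (-10, 54.5, np.float64(0.16), 9.4), (-12, 54.5, np.float64(0.13), 9.7), (-14, 54.5, np.float64(0.21), 9.7), (-16, 53.5, np.float64(0.29), 11.7), (-18, 53.5, np.float64(0.25), 11.9), (-20, 53.5, np.float64(0.3), 12.3), (-22, 53.5, np.float64(0.35), 13.3), (-24, 53.5, np.float64(0.37), 15.4)]
end 19.6 [ 0.5054 -0.2669  0.0605] F [  6.1   2.8 -14.3] T [ 0.75 -2.33  0.36] w 29.6 j6 -49.0
```

View pics/f1.png

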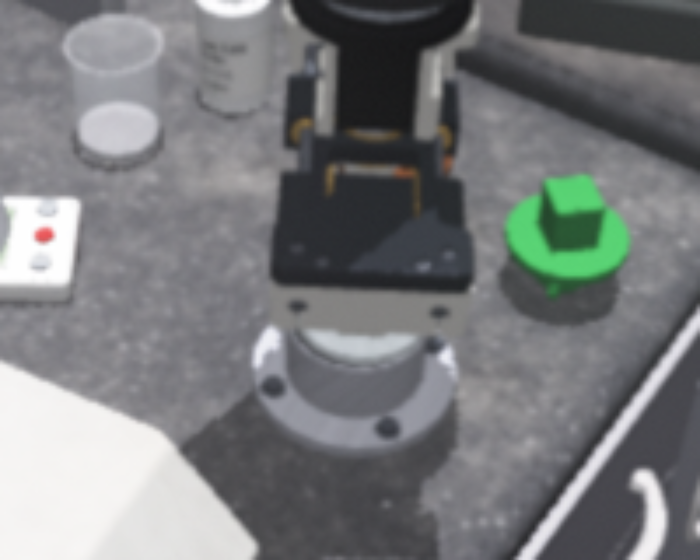

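The flange reads about 53.5 mm, where home would be about 51.5 mm. The fingers are being dragged (14 N down, some sideways load), so I let go, lift and remeasure the plug.

```bash
cat >> h.py <<'E'
def head():
    for n in("scene","top"):
        p,d=robot.grab_frame(n); C=cloud(n,d); r=np.hypot(C[...,0]-A[0],C[...,1]-A[1])
        for lo,hi,R in((.072,.09,.024),(.048,.06,.036)):
            q=C[(d>0)&(r<R)&(C[...,2]>lo)&(C[...,2]<hi)]
            if len(q)>20:
                top=np.percentile(q[:,2],70); s=q[abs(q[:,2]-top)<.003]
                print(n,lo,len(q),"z",top.round(4),cv2.minAreaRect(s[:,:2].astype(np.float32)*1000))
E
python3 - <<'E'
from h import *
robot.move_gripper(.5); st()
robot.servo_line([*A,.15],speed=.15)
print(flange("pics/r1.png")); head(); st()
E
```

```text
20.18 [ 0.5058 -0.2676  0.0618] F [-0.1 -0.4  0.3] T [-0.01 -0.    0.  ] w 43.9 j6 -49.1
(581, 53.5)
scene 0.072 241 z 0.0807 ((504.815185546875, -265.5884094238281), (25.7950496673584, 28.521005630493164), 43.18326187133789)
scene 0.048 640 z 0.0537 ((503.5723571777344, -264.30828857421875), (62.71795654296875, 58.66572952270508), 32.06208038330078)
 21.07 [ 0.5053 -0.2673  0.1487] F [-0.1  0.  -0.3] T [ 0.02 -0.03 -0.03] w 43.8 j6 -49.1
```

View pics/r1.png

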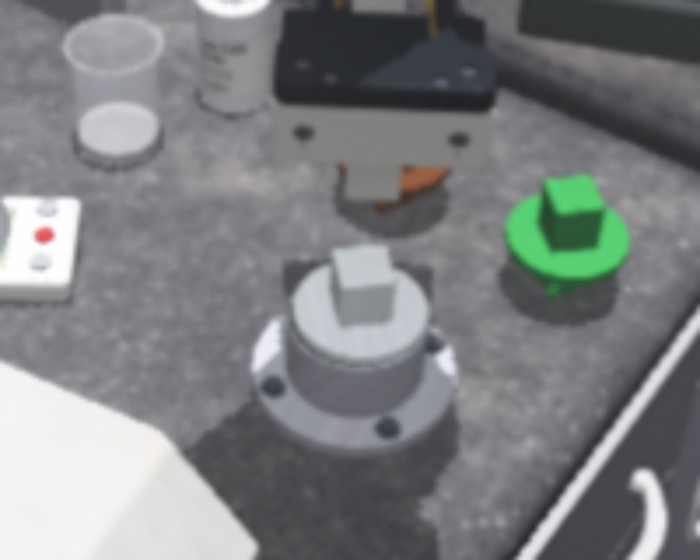

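With the gripper clear, the picture shows the plug upright at about (360,305) in the crop. The head top is at 80.7 mm, so about 2 mm (roughly 25°) is left. The plug axis is about 1 mm from where I gripped. I regrip centred there and sink the fingers with the thread.

```bash
cat >> h.py <<'E'
A1=np.array([.5050,-.2672])
def turnz(y0,z0,step,maxd,tmax,lag):
    H=[]
    for k in range(1,int(maxd/abs(step))+1):
        a=k*step; z=z0-.0048*np.radians(max(0,abs(a)-lag))
        robot.movej(robot.ik([*A1,z],Ry(y0+a)))
        T=np.mean([robot.read_ft_torque()[2] for _ in range(3)]); F=np.array(robot.read_force()); n,h=flange()
        H.append((a,h,round(float(T),2),list(map(float,F.round(1)))))
        if abs(T)>tmax or np.linalg.norm(F)>22: break
    print(*H,sep="\n"); st("end")
E
python3 - <<'E'
from h import *
y=-136.8
robot.goto([*A1,.11],Ry(y)); robot.servo_line([*A1,.0585],speed=.08); st()
robot.move_gripper(.335); st(); print(robot.read_finger_force())
turnz(y,.0585,-2,40,.42,7)
E
```

```text
22.16 [ 0.5054 -0.2673  0.0589] F [-0.3 -0.8  0.8] T [ 0.05  0.02 -0.03] w 43.8 j6 -38.5
 22.68 [ 0.505  -0.2672  0.0586] F [ 0.2  0.2 -0.4] T [0.02 0.02 0.02] w 29.7 j6 -38.5
0.0
(-2, 53.5, 0.03, [-0.1, 0.6, 0.2])
(-4, 52.5, 0.05, [0.8, -0.1, 0.6])
(-6, 53.5, -0.01, [0.4, -0.2, -0.5])
(-8, 53.5, 0.02, [0.3, -0.8, -0.8])
(-10, 52.5, 0.1, [1.7, -0.5, 0.6])
(-12, 52.5, 0.12, [2.8, 0.4, 0.1])
(-14, 52.5, 0.08, [4.2, 0.8, 1.6])
(-16, 52.5, 0.15, [5.4, -0.8, 0.5])
(-18, 52.5, 0.17, [5.0, -0.2, 1.3])
(-20, 52.5, 0.12, [4.8, -0.8, 1.8])
(-22, 52.5, 0.2, [5.6, -0.8, 2.1])
(-24, 51.5, 0.31, [5.5, -0.1, 3.2])
(-26, 51.5, 0.41, [5.2, -1.2, 4.8])
(-28, 51.5, 0.61, [3.4, -0.9, 5.5])
end 26.88 [ 0.5053 -0.2675  0.0573] F [ 3.9 -0.9  6.2] T [-0.4  -1.53  0.55] w 29.9 j6 -66.4
```

Torque rose steeply at flange ≈51.5 mm, which looks like the hard stop. I release, lift clear and check.

Run:
```python
from h import *
robot.move_gripper(.55); st()
robot.servo_line([*A1,.15],speed=.15)
print(flange("pics/r2.png")); head(); st()
```

```text
27.47 [ 0.5046 -0.2672  0.0565] F [ 0.   0.9 -0. ] T [ 0.01 -0.02 -0.03] w 48.1 j6 -66.5
(599, 51.5)
scene 0.072 228 z 0.0798 ((505.7489013671875, -265.8084716796875), (26.023727416992188, 27.197643280029297), 27.35163688659668)
scene 0.048 649 z 0.0526 ((504.9268798828125, -263.55902099609375), (62.51500701904297, 59.22059631347656), 30.206653594970703)
 28.39 [ 0.5043 -0.267   0.1487] F [ 0.6 -0.2  0.4] T [-0.02 -0.03 -0.01] w 48.4 j6 -66.5
```

View pics/r2.png

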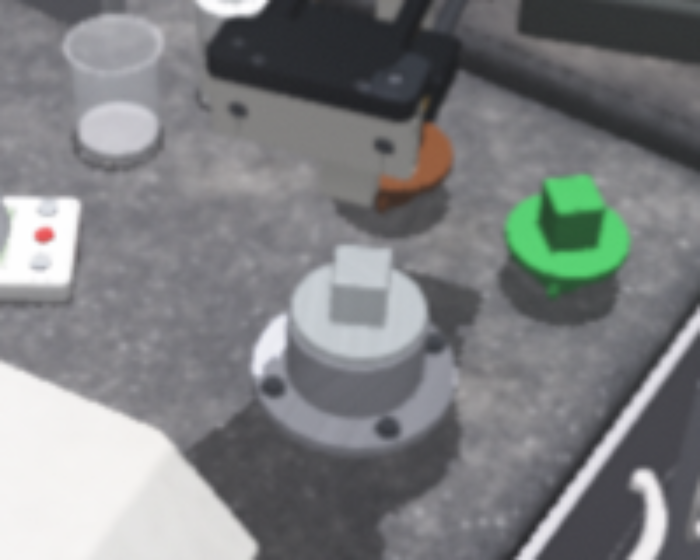

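Run:
```python
from h import *
D=[robot.grab_frame("scene")[1] for _ in range(4)]; np.savez("now.npz",d=np.array(D))
def m(d,zf):
    C=cloud("scene",d); o=[]
    # head top: pixels round projection of known top centre; flange: annulus points seen in front of head
    uv=proj("scene",[[.5058,-.266,zf+.0275]])[0]; u,v=uv.round().astype(int)
    w=C[v-2:v+3,u-2:u+3,2]; ft=[]
    for a in range(0,360,10):
        P=[.5055+.026*np.cos(np.radians(a)),-.2665+.026*np.sin(np.radians(a)),zf]
        u,v=proj("scene",[P])[0].round().astype(int); ft.append(C[v,u,2])
    ft=np.array(ft); f=ft[abs(ft-zf)<.004]
    vt=[]
    for a in range(0,360,10):
        P=[.5055+.044*np.cos(np.radians(a)),-.267+.044*np.sin(np.radians(a)),.009]
        u,v=proj("scene",[P])[0].round().astype(int); vt.append(C[v,u,2])
    vt=np.array(vt); k=vt[abs(vt-.009)<.005]
    return [round(float(x)*1000,2) for x in(np.median(w),np.median(f),np.median(k))],len(f),len(k)
print("start",m(np.load("scene0.npz")['d'],.0646))
for d in D: print(m(d,.0515))
```

```text
start ([92.86, 65.21, 9.84], 28, 25)
([79.94, 52.2, 9.93], 29, 23)
([79.25, 51.76, 10.27], 29, 24)
([79.57, 52.3, 10.3], 28, 24)
([79.52, 51.97, 9.53], 29, 23)
```

The plug has sunk 13.2 ± 0.3 mm of the expected 13.6. I regrip once more, with less play, to confirm it is against the hard stop.

Run:
```python
from h import *
import h
h.A1[:]=[.5053,-.2672]; A1=h.A1
y=-152.6
robot.goto([*A1,.11],Ry(y)); robot.servo_line([*A1,.0555],speed=.08); st()
robot.move_gripper(.322); st(); print(robot.read_finger_force())
turnz(y,.0555,-1.5,27,.5,99)
```

```text
29.74 [ 0.5057 -0.2673  0.0559] F [ 0.7  0.2 -0.7] T [ 0.01  0.02 -0.01] w 48.4 j6 -54.3
 30.34 [ 0.5053 -0.2672  0.0555] F [ 0.1 -0.1 -0.1] T [ 0.03 -0.02  0.04] w 28.6 j6 -54.3
0.0
(-1.5, 51.5, -0.0, [1.3, -0.0, 0.4])
(-3.0, 51.5, 0.09, [0.9, 1.3, -0.2])
(-4.5, 51.5, -0.0, [0.8, -1.2, -0.8])
(-6.0, 51.5, 0.16, [3.0, -1.1, -1.6])
(-7.5, 51.5, 0.49, [4.9, -1.7, -2.7])
(-9.0, 51.5, 0.7, [4.7, -1.7, -2.8])
end 32.14 [ 0.5059 -0.2673  0.0557] F [ 4.9 -1.9 -2.1] T [-0.67 -1.73  0.69] w 28.6 j6 -63.3
```

Torque climbed to 0.7 N m as soon as the slack was taken up, with no further turning or sinking, so the plug is on the hard stop. I release, lift, check it stays down and hand in.

Run:
```python
from h import *
robot.move_gripper(.55); robot.servo_line([.5053,-.2672,.16],speed=.15)
robot.dwell(.5); print(flange()); head(); st()
print(robot.job_done())
```

```text
(597, 52.5)
scene 0.072 228 z 0.0797 ((505.8082275390625, -265.8156433105469), (25.679161071777344, 27.99638557434082), 32.24869155883789)
scene 0.048 654 z 0.0526 ((505.106689453125, -263.8896484375), (62.896209716796875, 59.735694885253906), 28.52179718017578)
 34.24 [ 0.5053 -0.2672  0.16  ] F [-0.   0.   0.3] T [0.   0.04 0.01] w 48.5 j6 -63.3
the job is handed in; nothing more can be done
None
```

The plug dropped into the thread about 42° back and was screwed forward to a firm stop (0.7 N m, above the suggested 0.4), then let go and handed in at about 34 s; the camera read it 0.3–0.4 mm short of fully home, close to its noise, so I went by the stop, and nothing around it was touched.

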